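Load a phone on the preheater and set the heat dial

TASK

The customer's phone has to be warmed so that its back cover comes off: lay it screen up, flat and square between the four corner locators of the preheater plate, setting it down rather than dropping it, and let go. Then turn the preheater's heat dial up to 80 and leave it there; never let it go past 90, and do not knock over the cleaner bottle standing nearby.

Things in the scene. Friction and masses are not known exactly. Their poses are not given: they have to be found in the camera images.
- phone: Black phone, 144 x 68 x 8 mm, about 0.17 kg, lying loose on the counter, screen up. Origin: centre of its underside. x along its length, y across its width (grasp it by the 68 mm width at mid-length), z up out of the screen. Either end may go to either end of the pocket.
- preheater: Low grey box fixed on the counter, 104 (x) x 250 (y) mm: bare aluminium heating plate on its left part (top 32 mm above the counter), raised control pod at its right end (78 mm of the y length, top 40 mm) with the dial; a small flat rocker switch in front of the dial. Origin: centre of its underside, at counter level; x to its back, y to the plate's end, z up.
- nest (a point): Pocket centre, on the plate's top, 32 mm above the counter; axes as the preheater's. Pocket 148 (y) x 72 (x) mm: 2 mm clearance round the phone. Four black L-shaped corner locators bound it, 7 mm thick and high (top 39 mm above the counter), upright for 2.5 mm, then leaning out 2.5 mm as lead-in. 100 mm of each long side is open at plate level for fingers.
- scale_centre (a point): Dial axis at panel level, 40 mm above the counter; axes as the preheater's. Scale disc 72 mm across with 11 dark strokes 24 degrees apart, no numerals: 0 to 100 in tens, clockwise from above; 0, 50 and 100 are longer. From above, 50 points along +x (to the back), 0 is 120 degrees left of it, 100 is 120 degrees right; 80 is the third stroke past 50, 72 degrees to the right.
- dial_grip (a point): On the dial axis, 61 mm above the counter. Black knob: round skirt, 42 mm diameter, top 6 mm above the panel; on it an upright grip bar 40 mm long, 13 mm thick, its top 67 mm above the counter. x along the bar to the end with the white pointer line, z up. Grasp the bar across its thickness; release and grasp again for a longer turn.
- dial_pointer (a point): Tip of the knob's white pointer line, at the edge of the skirt, 21 mm from the dial axis.
- dial (a joint): Dial angle in rad: 0 with the pointer on the 0 stroke, growing clockwise seen from above (pointer turning to the right), stop at 4.19 (100). One stroke (10 on the scale) is 0.419 rad; 80 is 3.351, 90 is 3.770. Stiff turn (0.06 N m), stays where it is left. Starts between about 12 and 55.
- bottle: Small loose round bottle of cleaner with a cap, 39 mm diameter, 96 mm tall, standing on the counter to the left of the preheater. Origin: centre of its underside, z up.

How it is judged:
By the outcome, as a careful person would: the job done as asked, in the order asked, and still so for the second after the job is handed in, with the robot touching nothing.
It also fails if it takes over 69 s, if anything falls off the work surface, if the arm or the gripper's body presses on something with over 40 N, if the wrist force passes 120 N, or if a joint passes its speed limit or range.

ROBOT

A 7-joint arm with a two-finger parallel gripper is mounted at the origin on the work surface; the furniture and walls round the work are solid. World frame = base frame: x ahead of the robot, y to its left, z up, the work surface at z = 0. Lengths are in m, angles in rad, forces in N, time in s.
With the tool pointing down it reaches from about 0.425 to 0.95 m from the base axis. Payload 4.7 kg.
Tool frame: the origin (TCP) lies between the finger pads; the fingertips stand 14 mm ahead of it and the grasp point (between the pads) lies 5 mm behind it; z points along the fingers, y is the line along which they close (so a half turn about z gives the same grasp; the last joint's range is limited). The gripper opens to 87 mm and grips with 3 to 60 N. Pads are 19 mm wide; open, the fingers measure 117 mm over their backs; the gripper's body (75 mm by 190 mm) begins 51 mm behind the grasp point.
Start: joints at [-1.336, 0.469, -0.049, 1.532, 0.024, 1.141, -0.082], TCP at [0.176, 0.652, 0.237] pointing down, gripper open.
Joint ranges: [-2.59, 2.59], [-0.33, 1.99], [-1.39, 1.29], [0.1, 2.45], [-1.04, 4.18], [0.21, 1.99], [-2.66, 2.66]. Speed limits (rad/s): [2.57, 2.57, 3.14, 3.14, 3.14, 3.14, 3.14].

INTERFACE

Orientations are given as a rotation vector (axis times angle).
In Python, from workcell import bot, camrig, sign_off gives the robot as it stands (bot), with the cameras (camrig) and the job as plain functions.
- The arm moves only by the shell command python3 steer.py 'ROWS' [FORCE]. ROWS is a JSON list of rows, 1 to 12 of them, each of 5 numbers: the opening from 0.0 (shut) to 1.0 (fully open), then dx, dy, dz in m, then a turn about the tool's z in rad; each row shifts and turns the commanded pose from where the row before left it, along the tool's axes as they then stand; what a row does not reach is not made up. A row lasts 1/12 s, in which the tool goes at most 0.0417 m and 0.125 rad, less where a joint would pass 70% of its speed; a pose out of reach is approached as far as the arm can. The fingers move at their own pace and stop on an object; FORCE is the grip in N (left out, the last holds). Time passes only in rows, so rows that do not move let the fingers close. It prints the time, the measured TCP pose, the force, the opening and the grip force at its end.
- bot.sense(): the state, without advancing time (a new reading comes with each control period).
- camrig.read_camera(name): name is "scene" or "top"; returns (picture, depth): 384x512x3 uint8, blue, green, red; 384x512 float32, m along the optical axis (not along the pixel's ray), 0 where there is no reading.
- camrig.calibration(name): a dict with "K" (3x3 intrinsics, pixels), "rvec" (rotation vector, rad) and "tvec" (3), from world to camera coordinates, as OpenCV has them. Camera axes: x right, y down, z forward; pixel columns grow to the right and rows downward; lengths in m; the calibration is good to about 2 mm. A picture is of the moment at which its call begins. calibration takes no time and is no camera call.
- sign_off(): hands the job in; it is judged then, once.
The state is a dict: "time": time; "q": joint angles; "dq": joint speeds; "joint_torque": joint torques, N m; "tcp_pos": TCP position; "tcp_rot": TCP orientation; "ft_force": force on the tool from outside, world axes, zero at the start; "wrist_torque": the same for the moment, N m; "gripper_width": opening from 0.0 (shut) to 1.0 (fully open); "grasp_force": force on a finger pad.
Only numpy, scipy, OpenCV 4.12 (cv2) and the standard library are available. Lean on these libraries where they do the work, as an engineer would, in place of code of your own. Each camera call takes 0.05 s, during which the arm holds its last target. There are 200 camera calls.

## Working session

There is one attempt and no reset: what is moved stays moved. The work goes in short steps, Python scripts to look and compute and a shell command to move; the robot and the scene stay as the last step left them, time stands still between calls to the robot, and variables do not carry over. Pictures are saved under pics/ and viewed, at most 10 in all, crops included, and the job is handed in when it is done.

```bash
ls; mkdir -p pics
python3 - <<'E'
from workcell import bot, camrig, sign_off
import cv2,numpy as np
for n in("scene","top"):
    p,d=camrig.read_camera(n); cv2.imwrite(f"pics/{n}0.png",p); np.savez(f"pics/{n}0.npz",p=p,d=d)
    c=camrig.calibration(n); R=cv2.Rodrigues(np.array(c["rvec"]))[0]; print(n,c["K"],-R.T@np.array(c["tvec"]).ravel(),R)
s=bot.sense();print(s["time"],s["tcp_pos"],s["tcp_rot"])
E
```

```text
pics
steer.py
workcell.py
scene [[436.05821795   0.         255.69672095]
 [  0.         436.05821795 184.57976668]
 [  0.           0.           1.        ]] [-0.09335401 -0.78873998  0.63561078] [[ 0.79514884 -0.60605609  0.02084097]
 [-0.33092803 -0.46246557 -0.82256443]
 [ 0.50815841  0.64716429 -0.5682899 ]]
top [[387.25138074   0.         260.31540996]
 [  0.         387.25138074 184.85718232]
 [  0.           0.           1.        ]] [ 0.3288345  -0.09435933  0.91929059] [[-0.02606153 -0.99910257  0.03338935]
 [-0.99427233  0.02244344 -0.10449316]
 [ 0.10365001 -0.03592135 -0.99396495]]
0.1 [0.17588169 0.65116005 0.23558648] [-4.13186480e-01 -3.11415158e+00  2.72721138e-03]
```

View pics/top0.png

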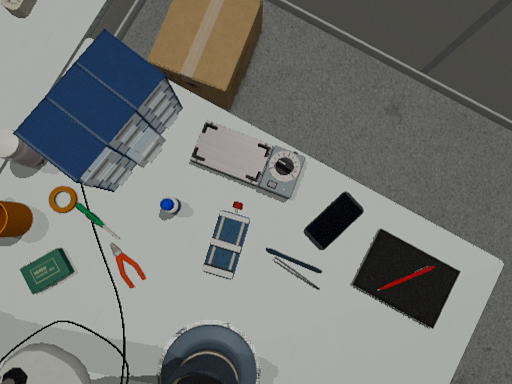

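View pics/scene0.png

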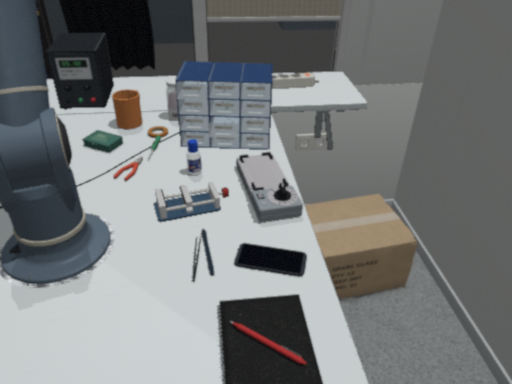

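The top view shows the phone at about (334,220), the preheater around (248,158), its dial at (285,166), and the bottle at (170,206). The scene view shows the phone at (271,259), the dial at (283,193) and the bottle at (194,160).

```bash
cat > h.py <<'E'
from workcell import bot, camrig, sign_off
import cv2,numpy as np
C={}
for n in("scene","top"):
    c=camrig.calibration(n); C[n]=(np.array(c["K"]),np.array(c["rvec"],float),np.array(c["tvec"],float).ravel())
def ray(n,uv):
    K,r,t=C[n]; R=cv2.Rodrigues(r)[0]
    uv=np.atleast_2d(np.array(uv,float)); d=np.c_[uv,np.ones(len(uv))]@np.linalg.inv(K).T@R
    return -R.T@t,d
def plane(n,uv,z):
    o,d=ray(n,uv); return o+d*((z-o[2])/d[:,2])[:,None]
def tri(uvs,uvt):
    P=[C[n][0]@np.c_[cv2.Rodrigues(C[n][1])[0],C[n][2]] for n in("scene","top")]
    X=cv2.triangulatePoints(P[0],P[1],np.atleast_2d(np.array(uvs,float)).T,np.atleast_2d(np.array(uvt,float)).T); return (X[:3]/X[3]).T
def proj(n,p): return cv2.projectPoints(np.atleast_2d(np.array(p,float)),C[n][1],C[n][2],C[n][0],None)[0][:,0]
def dark(p,box,th):
    m=np.zeros(p.shape[:2],np.uint8);x0,y0,x1,y1=box
    m[y0:y1,x0:x1]=(p[y0:y1,x0:x1].max(2)<th)*255; return m
def blobs(m,amin=5):
    cs=cv2.findContours(m,cv2.RETR_EXTERNAL,cv2.CHAIN_APPROX_NONE)[0]
    return sorted([c for c in cs if cv2.contourArea(c)>=amin],key=cv2.contourArea,reverse=True)
def depthpts(n,d,m):
    v,u=np.nonzero((m>0)&(d>0)); o,r=ray(n,np.c_[u,v]); return o+r*d[v,u][:,None]
E
python3 - <<'E'
from h import *
I={n:np.load(f"pics/{n}0.npz") for n in C}
boxes={"top":(295,185,372,255),"scene":(228,238,312,278)}
ctr={}
for n in C:
    m=dark(I[n]["p"],boxes[n],80); c=blobs(m,100)[0]; r=cv2.minAreaRect(plane(n,c[:,0],.008)[:,:2].astype(np.float32)*1000); print(n,"phone rect",r)
    M=cv2.moments(c); ctr[n]=(M["m10"]/M["m00"],M["m01"]/M["m00"]); 
    f=np.zeros_like(m);cv2.drawContours(f,[c],-1,255,-1); q=depthpts(n,I[n]["d"],f);print("depth z",np.median(q,0),ctr[n])
print("tri",tri(ctr["scene"],ctr["top"]))
p=I["top"]["p"]
for b in blobs(dark(p,(185,115,275,195),70),4): print("loc",cv2.contourArea(b),b[:,0].min(0),b[:,0].max(0))
a=cv2.resize(p[110:205,180:312],None,fx=6,fy=6,interpolation=cv2.INTER_CUBIC)[:600]
b=cv2.resize(I["scene"]["p"][145:220,225:310],None,fx=8,fy=8,interpolation=cv2.INTER_CUBIC)
cv2.imwrite("pics/ct.png",a);cv2.imwrite("pics/cs.png",b)
E
```

```text
scene phone rect ((331.2363586425781, -303.0111083984375), (67.237548828125, 138.3026123046875), 41.30390930175781)
depth z [ 0.33130395 -0.30380103  0.00747353] (270.8128967591046, 259.4069495489475)
top phone rect ((336.06829833984375, -297.2924499511719), (66.24329376220703, 142.44857788085938), 41.16993713378906)
depth z [ 0.33542216 -0.29680129  0.00898082] (333.12965846569085, 220.48095089795493)
tri [[ 0.33568597 -0.29870959  0.00054629]]
loc 53.5 [191 160] [274 193]
loc 41.5 [202 123] [216 132]
loc 39.0 [192 148] [204 160]
loc 34.5 [258 144] [269 156]
loc 30.5 [246 172] [260 181]
```

View pics/ct.png

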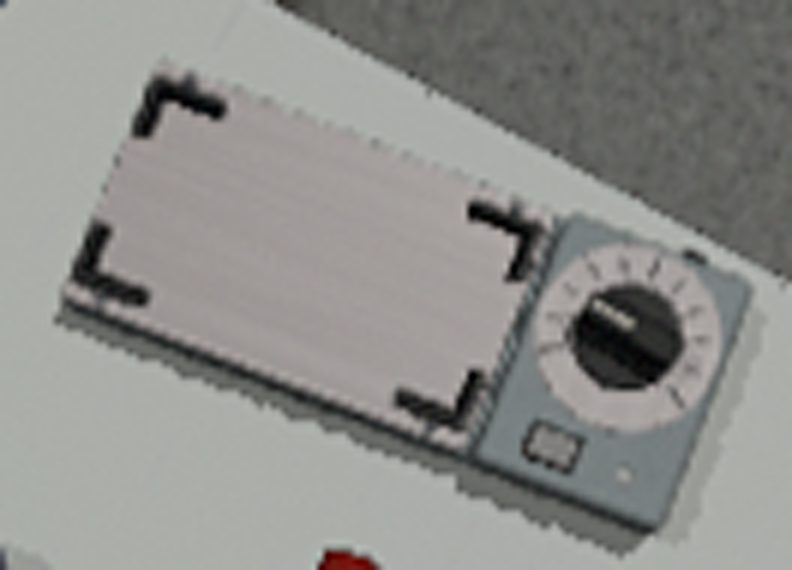

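View pics/cs.png

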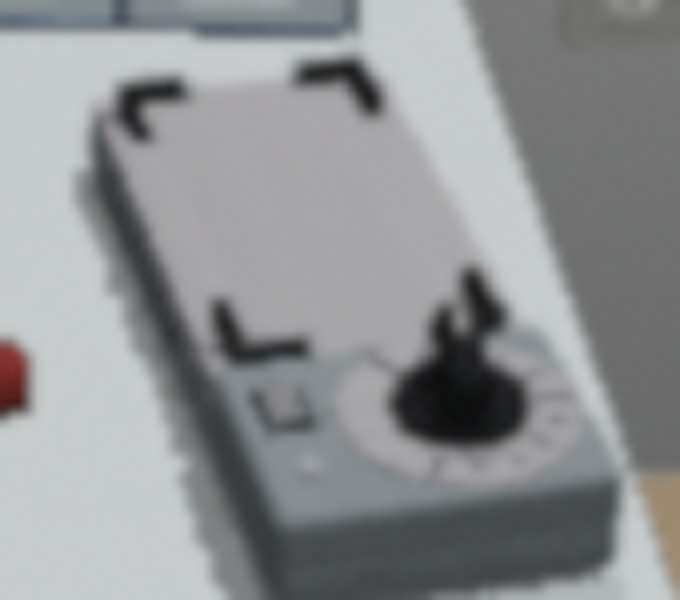

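The top crop shows four locators near (175,105), (110,265), (505,240) and (440,400). The dial is at (628,338) with its pointer at (595,303), just past the 20 stroke. The scene crop shows the same locators, with the back right one partly hidden by the knob bar.

```bash
cat >> h.py <<'E'
def wc(p,box,th=120):
    x0,y0,x1,y1=box; g=p[y0:y1,x0:x1].max(2).astype(float); w=np.clip(th-g,0,None)
    v,u=np.mgrid[y0:y1,x0:x1]; return np.array([(w*u).sum(),(w*v).sum()])/w.sum()
TL={"EB":(200,120,220,135),"EF":(190,146,207,162),"PB":(256,142,271,158),"PF":(244,170,262,182)}
SL={"EF":(239,154,250,164),"EB":(261,151,275,161),"PF":(250,182,264,191)}
def nest(p,z=.039):
    q={k:plane("top",wc(p,b),z)[0] for k,b in TL.items()}; c=sum(q.values())/4
    y=(q["EB"]+q["EF"]-q["PB"]-q["PF"]); x=(q["EB"]+q["PB"]-q["EF"]-q["PF"])
    ay=np.arctan2(y[1],y[0]); ax=np.arctan2(x[1],x[0])
    return c,ax,ay-np.pi/2,np.linalg.norm(y[:2])/2,np.linalg.norm(x[:2])/2
E
python3 - <<'E'
from h import *
I={n:np.load(f"pics/{n}0.npz") for n in C}
p=I["top"]["p"];s=I["scene"]["p"]
print("nest c,ax,ay,len y,len x",nest(p))
for k in SL: print(k,tri(wc(s,SL[k]),wc(p,TL[k]))[0],plane("top",wc(p,TL[k]),.039)[0],plane("scene",wc(s,SL[k]),.039)[0])
# scale disc: bright pixels in pod
x0,y0,x1,y1=262,140,306,186
h=p[y0:y1,x0:x1].astype(int); 
m=np.zeros(p.shape[:2],np.uint8); m[y0:y1,x0:x1]=((h[...,2]-h[...,0]>-3)&(h.max(2)>130))*255
m=cv2.morphologyEx(m,cv2.MORPH_CLOSE,np.ones((3,3)))
b=blobs(m,50)
for c in b[:3]:
    hull=cv2.convexHull(c); P=plane("top",hull[:,0],.040)[:,:2].astype(np.float32)*1000
    print("disc",cv2.contourArea(hull),cv2.fitEllipse(P) if len(P)>5 else 0,c[:,0].min(0),c[:,0].max(0))
k=blobs(dark(p,(268,145,302,184),75),30)[0]; print("knob",cv2.fitEllipse(plane("top",k[:,0],.046)[:,:2].astype(np.float32)*1000))
q=plane("top",[[p_ for p_ in (180+595/6,110+303/6)]],.046);print("pointer mid",q, )
for n,bx in(("top",(158,195,184,218)),):
    h=p[bx[1]:bx[3],bx[0]:bx[2]].astype(int); print("blue cap",plane("top",[[168,205]],.096))
d=I["top"]["d"]
for nm,bx in (("plate",(222,145,236,160)),("pod",(266,183,272,188)),("knob",(280,162,290,170))): print(nm,np.median(depthpts("top",d,dark(p,bx,256))[:,2]))
E
```

```text
nest c,ax,ay,len y,len x (array([ 0.49817893, -0.06044481,  0.039     ]), np.float64(-0.40027270758931877), np.float64(-0.3951926504343901), np.float64(0.14033923033707013), np.float64(0.0710792132756221))
EF [0.49358242 0.01914709 0.03307804] [0.49225104 0.01853153 0.039     ] [0.48800909 0.01111629 0.039     ]
EB [ 0.55882409 -0.00878518  0.03311   ] [ 0.55813547 -0.00989892  0.039     ] [ 0.55168263 -0.0161326   0.039     ]
PF [ 0.43911239 -0.11162078  0.03241045] [ 0.43864609 -0.11172374  0.039     ] [ 0.43298946 -0.11887911  0.039     ]
disc 1448.0 ((471.1939697265625, -186.95858764648438), (84.697021484375, 148.66139221191406), 144.65249633789062) [262 140] [305 185]
disc 70.0 ((405.1043701171875, -40.613983154296875), (77.94499969482422, 278.8739318847656), 44.213035583496094) [262 148] [267 170]
knob ((462.0866394042969, -180.98681640625), (37.691280364990234, 39.65147018432617), 19.237621307373047)
pointer mid [[ 0.47493588 -0.17051917  0.046     ]]
blue cap [[0.37635566 0.07188955 0.096     ]]
plate 0.033081004958314786
pod 0.04281262779338035
knob 0.06561676201509714
```

Run:
```python
from h import *
I=np.load("pics/top0.npz");p,d=I["p"],I["d"]
m=np.full(d.shape,255,np.uint8); m[300:,150:270]=0
q=depthpts("top",d,m); q=q[q[:,2]>.07]
# radius/azimuth table of tall things
az=np.degrees(np.arctan2(q[:,1],q[:,0])); r=np.hypot(q[:,0],q[:,1])
for a in range(-60,120,10):
    s=(az>=a)&(az<a+10)
    if s.sum()>5: print(a,"r min %.2f max %.2f z max %.2f"%(r[s].min(),r[s].max(),q[s,2].max()), "z within r<.7: %.2f"%(q[s&(r<.65),2].max() if (s&(r<.65)).any() else 0))
```

```text
0 r min 0.38 max 0.68 z max 0.21 z within r<.7: 0.21
10 r min 0.37 max 0.73 z max 0.21 z within r<.7: 0.21
20 r min 0.46 max 0.68 z max 0.21 z within r<.7: 0.21
30 r min 0.52 max 0.68 z max 0.21 z within r<.7: 0.21
40 r min 0.53 max 0.64 z max 0.12 z within r<.7: 0.12
50 r min 0.53 max 0.53 z max 0.10 z within r<.7: 0.10
80 r min 0.38 max 0.42 z max 0.14 z within r<.7: 0.14
```

```bash
cat >> h.py <<'E'
from scipy.spatial.transform import Rotation as Ro
def go(*targets):
    """tool-axis delta to each world target in turn (constant orientation)"""
    s=bot.sense(); R=Ro.from_rotvec(s["tcp_rot"]).as_matrix(); a=np.array(s["tcp_pos"])
    print("t %.2f"%s["time"],"tcp",np.round(a,4),"ydeg %.2f"%np.degrees(np.arctan2(R[1,1],R[0,1])),"tilt",np.round(R[:2,2],4),"q7 %.2f"%s["q"][6],"w %.3f"%s["gripper_width"],"g %.1f"%s["grasp_force"],"F",np.round(s["ft_force"],1))
    for t in targets:
        t=np.array(t,float); d=R.T@(t-a); print(np.round(t,4),"tool d",np.round(d,4),"rows>=%d"%np.ceil(np.linalg.norm(d)/.0417)); a=t
E
python3 -c "
from h import *
go((.176,.651,.30),(.42,.30,.30),(.5,0,.30),(.336,-.297,.2))"
```

```text
t 0.10 tcp [0.1759 0.6512 0.2356] ydeg 74.88 tilt [-0.0004 -0.0017] q7 -0.08 w 0.998 g 0.0 F [ 0.3 -0.   0.1]
[0.176 0.651 0.3  ] tool d [-0.0002 -0.0002 -0.0644] rows>=2
[0.42 0.3  0.3 ] tool d [-0.3271 -0.2752  0.0005] rows>=11
[0.5 0.  0.3] tool d [-0.1555 -0.2688  0.0005] rows>=8
[ 0.336 -0.297  0.2  ] tool d [ 0.0809 -0.3293  0.1006] rows>=9
```

```bash
python3 steer.py '[[1,0,0,-0.032,0],[1,0,0,-0.032,0],[1,-0.0327,-0.0275,0,0],[1,-0.0327,-0.0275,0,0],[1,-0.0327,-0.0275,0,0],[1,-0.0327,-0.0275,0,0],[1,-0.0327,-0.0275,0,0],[1,-0.0327,-0.0275,0,0],[1,-0.0327,-0.0275,0,0],[1,-0.0327,-0.0275,0,0],[1,-0.0327,-0.0275,0,0],[1,-0.0327,-0.0275,0,0]]'
python3 steer.py '[[1,-0.0194,-0.0336,0,0],[1,-0.0194,-0.0336,0,0],[1,-0.0194,-0.0336,0,0],[1,-0.0194,-0.0336,0,0],[1,-0.0194,-0.0336,0,0],[1,-0.0194,-0.0336,0,0],[1,-0.0194,-0.0336,0,0],[1,-0.0194,-0.0336,0,0]]'
python3 steer.py '[[1,0.009,-0.0366,0.011,0],[1,0.009,-0.0366,0.011,0],[1,0.009,-0.0366,0.011,0],[1,0.009,-0.0366,0.011,0],[1,0.009,-0.0366,0.011,0],[1,0.009,-0.0366,0.011,0],[1,0.009,-0.0366,0.011,0],[1,0.009,-0.0366,0.011,0],[1,0.009,-0.0366,0.011,0]]'
python3 steer.py '[[1,0,0,0,0.118],[1,0,0,0,0.118],[1,0,0,0,0.118],[1,0,0,0,0.118],[1,0,0,0,0.118],[1,0,0,0,0]]'
python3 - <<'E'
from h import *
go((.336,-.297,.1))
for n in C:
    p,d=camrig.read_camera(n); cv2.imwrite(f"pics/{n}1.png",p); np.savez(f"pics/{n}1.npz",p=p,d=d)
    s=bot.sense();R=Ro.from_rotvec(s["tcp_rot"]).as_matrix();t=np.array(s["tcp_pos"]);print(n,proj(n,[t,t+R@[0,.05,.014],t+R@[0,-.05,.014]]).round(1).tolist())
a=cv2.imread("pics/scene1.png")[120:320,170:400];b=cv2.imread("pics/top1.png")[100:300,250:480]
cv2.imwrite("pics/c1.png",np.vstack([cv2.resize(x,None,fx=1.5*1,fy=1.5,interpolation=cv2.INTER_CUBIC) for x in(a,b)]))
E
```

```text
time: 1.1
tcp_pos: [0.4145, 0.3075, 0.3004]
tcp_rot: [-0.413, -3.114, 0.0]
ft_force: [0.2, 1.3, 0.3]
gripper_width: 0.997
grasp_force: 0.0
time: 1.77
tcp_pos: [0.4935, 0.0078, 0.3004]
tcp_rot: [-0.413, -3.114, -0.001]
ft_force: [0.4, 0.9, 0.4]
gripper_width: 0.998
grasp_force: 0.0
time: 2.52
tcp_pos: [0.3282, -0.2883, 0.2011]
tcp_rot: [0.412, 3.114, 0.001]
ft_force: [1.7, 0.6, 0.2]
gripper_width: 1.002
grasp_force: 0.0
time: 3.02
tcp_pos: [0.3293, -0.287, 0.2013]
tcp_rot: [-1.303, -2.858, -0.0]
ft_force: [-0.4, 1.1, -0.5]
gripper_width: 0.998
grasp_force: 0.0
t 3.02 tcp [ 0.3293 -0.287   0.2013] ydeg 40.97 tilt [-0.0006  0.0004] q7 1.48 w 0.998 g 0.0 F [-0.4  1.1 -0.5]
[ 0.336 -0.297  0.1  ] tool d [-0.012  -0.0015  0.1012] rows>=3
scene [[268.5, 176.4], [272.8, 168.5], [263.1, 198.8]]
top [[350.9, 222.5], [330.8, 203.2], [367.2, 242.1]]
```

View pics/c1.png

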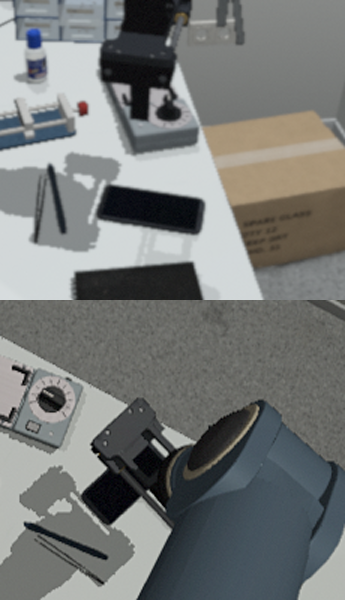

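Top view: the arm hides most of the phone. Scene view: the fingers hang at crop (127..140, 95..117), above and behind the phone at (150,210). I'll descend partway over the midpoint of the two estimates and look again.

```bash
python3 -c "
from h import *
go((.3337,-.300,.055))"
python3 steer.py '[[1,-0.0031,0.001,0.0366,0],[1,-0.0031,0.001,0.0366,0],[1,-0.0031,0.001,0.0366,0],[1,-0.0031,0.001,0.0366,0],[1,0,0,0,0],[1,0,0,0,0]]'
python3 - <<'E'
from h import *
go((.3337,-.300,.055))
for n in C:
    p,d=camrig.read_camera(n); np.savez(f"pics/{n}2.npz",p=p,d=d)
    s=bot.sense();R=Ro.from_rotvec(s["tcp_rot"]).as_matrix();t=np.array(s["tcp_pos"]);
    q=proj(n,[t+R@[0,.0435,.014],t+R@[0,-.0435,.014]])
    x0,y0=(215,180) if n=="scene" else (290,170)
    a=cv2.resize(p[y0:y0+100,x0:x0+110],None,fx=5,fy=5,interpolation=cv2.INTER_CUBIC)
    for u in q: cv2.circle(a,tuple(int(v) for v in (u-(x0,y0)+.5)*5),3,(0,0,255),1)
    cv2.imwrite(f"pics/c2{n}.png",a); print(n,(q-(x0,y0))*5)
E
```

```text
t 3.12 tcp [ 0.3295 -0.287   0.2013] ydeg 41.27 tilt [-0.0003  0.0002] q7 1.48 w 1.000 g 0.0 F [0.2 0.6 1. ]
[ 0.3337 -0.3     0.055 ] tool d [-0.0126 -0.0054  0.1463] rows>=4
time: 3.62
tcp_pos: [0.3394, -0.2936, 0.0541]
tcp_rot: [-1.298, -2.856, 0.0]
ft_force: [0.5, -1.0, 2.0]
gripper_width: 1.002
grasp_force: 0.0
t 3.62 tcp [ 0.3394 -0.2936  0.0541] ydeg 41.13 tilt [-0.0045  0.0019] q7 1.80 w 1.002 g 0.0 F [ 0.5 -1.   2. ]
[ 0.3337 -0.3     0.055 ] tool d [-0.0011 -0.0085 -0.0009] rows>=1
scene [[303.3875006  243.10932996]
 [266.56940191 386.00073589]]
top [[161.78914111 167.78238215]
 [293.30223468 309.30205756]]
```

View pics/c2scene.png

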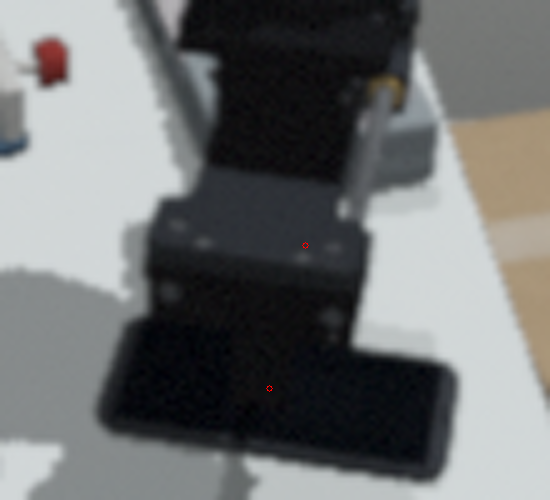

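The phone lies at crop (280,395) and the gripper is black on black in front of it, so I'll separate the near finger by depth.

Run:
```python
from h import *
s=bot.sense();R=Ro.from_rotvec(s["tcp_rot"]).as_matrix();t=np.array(s["tcp_pos"])
for n in C:
    I=np.load(f"pics/{n}2.npz"); q=depthpts(n,I["d"],np.full((384,512),255,np.uint8))
    L=(q-t)@R
    f=(q[:,2]>.03)&(q[:,2]<.10)&(abs(L[:,0])<.06)&(abs(L[:,1])<.1)
    print(n,f.sum())
    for a,b in((.035,.05),(.05,.065),(.065,.08),(.08,.1)):
        g=f&(q[:,2]>a)&(q[:,2]<b)
        if g.sum(): print(a,g.sum(),"tool x pct",np.percentile(L[g,0],[3,50,97]).round(4),"y pct",np.percentile(L[g,1],[3,25,50,75,97]).round(4))
# reproject: phone edges in scene0/top0 in the present tool frame
for n,bx in(("top",(295,185,372,255)),("scene",(228,238,312,278))):
    p=np.load(f"pics/{n}0.npz")["p"]
    for th in(60,80,110,140):
        c=blobs(dark(p,bx,th),100)[0]; P=plane(n,c[:,0],.008 if n=="top" else .006); L=(P-t)@R
        r=cv2.minAreaRect(P[:,:2].astype(np.float32)*1000); print(n,th,np.round(r[0],1),np.round(r[1],1),round(r[2],2))
```

```text
scene 174
0.035 42 tool x pct [-0.0077  0.0036  0.0133] y pct [-0.0559 -0.0545 -0.0534 -0.053  -0.0517]
0.05 67 tool x pct [-0.0073  0.0024  0.0138] y pct [-0.0559 -0.0548 -0.054  -0.0531 -0.0515]
0.065 55 tool x pct [-0.0073  0.0039  0.0137] y pct [-0.0584 -0.0572 -0.0564 -0.0557 -0.0545]
0.08 10 tool x pct [-0.0064  0.0012  0.0132] y pct [-0.0597 -0.0593 -0.0588 -0.0579 -0.0572]
top 0
top 60 [ 336.  -297.2] [ 66.2 142.1] 41.15
top 80 [ 336.1 -297.3] [ 66.2 142.4] 41.17
top 110 [ 335.4 -297.4] [ 67.5 145.2] 41.14
top 140 [ 336.  -297.1] [ 69.6 145.6] 41.14
scene 60 [ 332.5 -301.8] [ 66.3 136. ] 41.1
scene 80 [ 332.6 -301.5] [ 67.5 138.7] 41.3
scene 110 [ 331.9 -301.1] [ 69.7 141.4] 41.22
scene 140 [ 332.5 -301.1] [ 72.8 143.3] 41.59
```

```bash
python3 steer.py '[[1,-0.002,-0.008,0,0],[1,0,0,0.01,0],[1,0,0,0.008,0],[1,0,0,0.005,0],[1,0,0,0.005,0],[1,0,0,0.004,0],[1,0,0,0.004,0],[1,0,0,0,0],[1,0,0,0,0]]' 
python3 -c "
from h import *
go((.3337,-.300,.0165))"
```

```text
time: 4.47
tcp_pos: [0.3359, -0.3006, 0.0188]
tcp_rot: [-1.3, -2.859, -0.0]
ft_force: [-0.4, -0.1, -0.4]
gripper_width: 1.003
grasp_force: 0.0
t 4.47 tcp [ 0.3359 -0.3006  0.0188] ydeg 41.08 tilt [-0.0006  0.0004] q7 1.88 w 1.003 g 0.0 F [-0.4 -0.1 -0.4]
[ 0.3337 -0.3     0.0165] tool d [ 0.0019 -0.0012  0.0023] rows>=1
```

```bash
python3 steer.py '[[1,0,0,0.0023,0],[0.9,0,0,0,0],[0.85,0,0,0,0],[0.8,0,0,0,0],[0.6,0,0,0,0],[0.6,0,0,0,0],[0.6,0,0,0,0],[0.6,0,0,0,0],[0.6,0,0,0,0]]' 20
python3 -c "
from h import *
go((.3337,-.300,.0165))"
```

```text
time: 5.22
tcp_pos: [0.3361, -0.3007, 0.0169]
tcp_rot: [1.301, 2.86, 0.0]
ft_force: [-0.3, 0.2, 1.7]
gripper_width: 0.779
grasp_force: 20.0
t 5.22 tcp [ 0.3361 -0.3007  0.0169] ydeg 41.08 tilt [0.0003 0.0001] q7 1.89 w 0.779 g 20.0 F [-0.3  0.2  1.7]
[ 0.3337 -0.3     0.0165] tool d [ 0.0021 -0.0014  0.0004] rows>=1
```

```bash
python3 -c "
from h import *
go((.3361,-.3007,.13),(.4965,-.063,.13))"
```

```text
t 5.22 tcp [ 0.3361 -0.3007  0.0169] ydeg 41.08 tilt [0.0003 0.0001] q7 1.89 w 0.779 g 20.0 F [-0.3  0.2  1.7]
[ 0.3361 -0.3007  0.13  ] tool d [-0.     -0.     -0.1131] rows>=3
[ 0.4965 -0.063   0.13  ] tool d [7.380e-02 2.771e-01 1.000e-04] rows>=7
```

```bash
python3 steer.py '[[0.6,0,0,-0.01,0],[0.6,0,0,-0.025,0],[0.6,0,0,-0.03,0],[0.6,0,0,-0.03,0],[0.6,0,0,-0.018,0],[0.6,0,0,0,0]]'
python3 steer.py '[[0.6,0.0074,0.0277,0,0],[0.6,0.0074,0.0277,0,0],[0.6,0.0074,0.0277,0,0],[0.6,0.0074,0.0277,0,0],[0.6,0.0074,0.0277,0,0],[0.6,0.0074,0.0277,0,0],[0.6,0.0074,0.0277,0,0],[0.6,0.0074,0.0277,0,0],[0.6,0.0074,0.0277,0,0],[0.6,0.0074,0.0277,0,0],[0.6,0,0,0,0]]'
python3 steer.py '[[0.6,0,0,0,0.1115],[0.6,0,0,0,0.1115],[0.6,0,0,0,0.1115],[0.6,0,0,0,0.1115],[0.6,0,0,0,0.1115],[0.6,0,0,0,0.1115],[0.6,0,0,0,0.1115],[0.6,0,0,0,0.1115],[0.6,0,0,0,0.1115],[0.6,0,0,0,0.1115],[0.6,0,0,0,0],[0.6,0,0,0,0]]'
python3 - <<'E'
from h import *
go((.4965,-.063,.07))
ims=[]
for n in C:
    p,d=camrig.read_camera(n); np.savez(f"pics/{n}3.npz",p=p,d=d)
    x0,y0=(205,120) if n=="scene" else (170,90)
    ims.append(cv2.resize(p[y0:y0+115,x0:x0+150],None,fx=4 if 0 else 2.6,fy=2.6,interpolation=cv2.INTER_CUBIC))
cv2.imwrite("pics/c3.png",np.vstack(ims))
E
```

```text
time: 5.72
tcp_pos: [0.3376, -0.3023, 0.1333]
tcp_rot: [1.298, 2.853, -0.0]
ft_force: [0.3, 0.7, -2.1]
gripper_width: 0.781
grasp_force: 20.0
time: 6.63
tcp_pos: [0.4988, -0.057, 0.1288]
tcp_rot: [-1.288, -2.865, -0.003]
ft_force: [0.6, -0.8, -1.3]
gripper_width: 0.781
grasp_force: 20.0
time: 7.63
tcp_pos: [0.4954, -0.0629, 0.1291]
tcp_rot: [-2.614, -1.742, 0.003]
ft_force: [0.6, 0.2, -1.5]
gripper_width: 0.779
grasp_force: 20.0
t 7.63 tcp [ 0.4954 -0.0629  0.1291] ydeg -22.64 tilt [-0.0017 -0.0006] q7 0.17 w 0.779 g 20.0 F [ 0.6  0.2 -1.5]
[ 0.4965 -0.063   0.07  ] tool d [0.0004 0.0011 0.0591] rows>=2
```

View pics/c3.png

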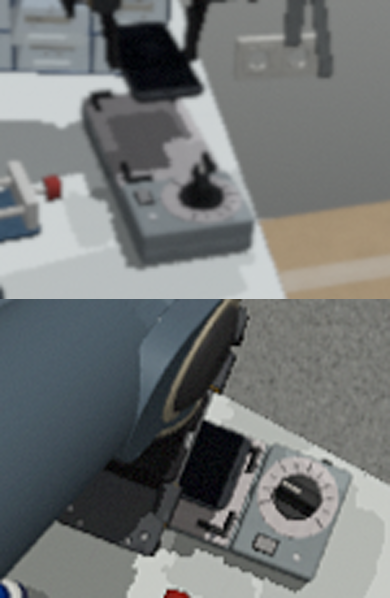

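Top view: the phone's pod-end half is at crop (215,465), above the pod-side locators at (215,525) and (252,462). Scene view: the phone hangs over the plate at (160,65). I'll go down to just above the locators and measure there.

```bash
python3 steer.py '[[0.6,0,0,0.02,0.003],[0.6,0,0,0.02,0],[0.6,0,0,0.015,0],[0.6,0,0,0.008,0],[0.6,0,0,0,0],[0.6,0,0,0,0],[0.6,0,0,0,0]]'
python3 - <<'E'
from h import *
go((.4965,-.063,.064))
ims=[]
for n in C:
    p,d=camrig.read_camera(n); np.savez(f"pics/{n}4.npz",p=p,d=d)
    x0,y0=(232,140) if n=="scene" else (225,125)
    ims.append(cv2.resize(p[y0:y0+62,x0:x0+80],None,fx=8,fy=8,interpolation=cv2.INTER_CUBIC)[:,:400 if n=="top" else 640])
cv2.imwrite("pics/c4.png",cv2.convertScaleAbs(np.hstack([ims[0][:,:480],ims[1][:,:400]])[:,:800],alpha=1.5,beta=15))
E
```

```text
time: 8.32
tcp_pos: [0.4969, -0.0632, 0.0676]
tcp_rot: [2.619, 1.734, 0.002]
ft_force: [0.7, -0.5, -2.4]
gripper_width: 0.783
grasp_force: 20.0
t 8.32 tcp [ 0.4969 -0.0632  0.0676] ydeg -22.97 tilt [0.0016 0.    ] q7 0.26 w 0.783 g 20.0 F [ 0.7 -0.5 -2.4]
[ 0.4965 -0.063   0.064 ] tool d [ 0.0001 -0.0004  0.0036] rows>=1
```

View pics/c4.png

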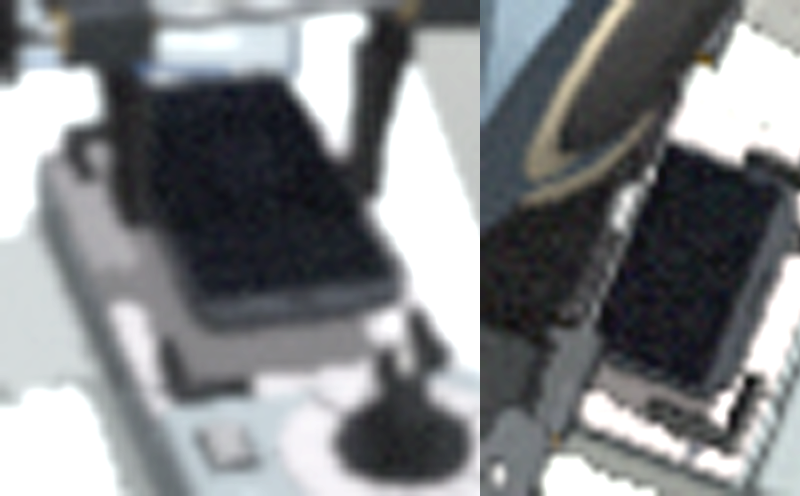

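The left half (scene) shows the phone's pod end at crop (210..400, 290..325), clear above the PF locator at (205,370). The right half (top) shows the screen's pod end at about (710..785, 180..390). I'll take intensity profiles along the tool axes to get the edges.

Run:
```python
from h import *
s=bot.sense();R=Ro.from_rotvec(s["tcp_rot"]).as_matrix();t=np.array(s["tcp_pos"])
def prof(n,zt,xs,ys):
    g=np.load(f"pics/{n}4.npz")["p"].max(2).astype(np.float32)
    P=np.array([t+R@[x,y,zt] for x,y in zip(xs,ys)]); u=proj(n,P).astype(np.float32)
    return cv2.remap(g,u[:,0].copy(),u[:,1].copy(),cv2.INTER_LINEAR).ravel().astype(int)
xs=np.arange(-.10,-.045,.002)
print("x mm",(xs*1000).round().astype(int).tolist())
for n in C:
    for y in(-.025,-.01,.005,.02): print(n,"y",y,prof(n,.0089,xs,xs*0+y).tolist())
ys=np.arange(-.05,-.018,.002); 
print("front y",(ys*1000).round().astype(int).tolist())
for n in C:
    for x in(-.065,-.055,-.045,-.035): print(n,"x",x,prof(n,.0089,ys*0+x,ys).tolist(),"back",prof(n,.0089,ys*0+x,-ys).tolist())
```

```text
x mm [-100, -98, -96, -94, -92, -90, -88, -86, -84, -82, -80, -78, -76, -74, -72, -70, -68, -66, -64, -62, -60, -58, -56, -54, -52, -50, -48, -46]
scene y -0.025 [85, 82, 82, 82, 83, 83, 81, 78, 71, 62, 54, 48, 44, 46, 49, 49, 49, 44, 38, 31, 25, 20, 17, 16, 16, 17, 16, 15]
scene y -0.01 [83, 82, 81, 81, 82, 82, 81, 77, 73, 64, 54, 51, 48, 50, 53, 54, 52, 49, 40, 31, 24, 18, 15, 13, 13, 14, 15, 14]
scene y 0.005 [86, 83, 82, 82, 81, 81, 80, 77, 73, 64, 53, 48, 48, 48, 52, 56, 52, 48, 39, 30, 22, 17, 15, 16, 17, 16, 15, 16]
scene y 0.02 [107, 109, 119, 133, 150, 158, 162, 163, 157, 141, 112, 82, 64, 50, 48, 49, 48, 43, 37, 30, 23, 18, 14, 13, 12, 13, 15, 17]
top y -0.025 [132, 132, 132, 133, 133, 133, 132, 109, 78, 90, 98, 77, 55, 25, 70, 97, 64, 46, 52, 34, 18, 12, 12, 9, 8, 15, 18, 15]
top y -0.01 [177, 172, 161, 137, 133, 135, 129, 104, 93, 125, 144, 166, 172, 173, 165, 110, 58, 52, 48, 34, 15, 10, 15, 15, 15, 13, 9, 9]
top y 0.005 [89, 168, 173, 177, 178, 175, 158, 118, 72, 79, 134, 176, 172, 172, 161, 104, 53, 39, 53, 30, 16, 11, 11, 12, 4, 7, 9, 9]
top y 0.02 [174, 160, 154, 161
[... 767 characters left out ...]
11, 211, 211, 210, 208, 200, 182, 150, 108, 65, 39, 24, 17, 15, 17]
top x -0.065 [103, 104, 80, 59, 40, 44, 44, 78, 83, 70, 61, 40, 49, 50, 52, 54] back [178, 169, 141, 116, 87, 57, 42, 22, 25, 54, 67, 55, 53, 55, 57, 56]
top x -0.055 [136, 167, 161, 116, 47, 44, 42, 60, 67, 35, 22, 11, 9, 11, 11, 12] back [179, 174, 168, 176, 151, 95, 47, 29, 36, 36, 23, 15, 15, 13, 13, 13]
top x -0.045 [137, 171, 167, 146, 98, 84, 87, 84, 64, 36, 24, 12, 11, 15, 11, 10] back [178, 171, 170, 172, 175, 175, 175, 160, 116, 54, 13, 10, 15, 15, 14, 14]
top x -0.035 [128, 166, 168, 162, 137, 80, 83, 81, 60, 38, 34, 14, 18, 16, 12, 16] back [179, 178, 171, 173, 173, 173, 172, 162, 110, 53, 23, 14, 10, 14, 13, 12]
```

Run:
```python
from h import *
s=bot.sense();t=np.array(s["tcp_pos"])
a=-.396; ux=np.array([np.cos(a),np.sin(a),0]); uy=np.array([-np.sin(a),np.cos(a),0])
N=np.array([.4988,-.0603,.039]); g=np.load("pics/top0.npz")["p"].max(2).astype(np.float32)
def prof(P):
    u=proj("top",P).astype(np.float32); return cv2.remap(g,u[:,0].copy(),u[:,1].copy(),cv2.INTER_CUBIC).ravel().astype(int)
r=np.arange(28,52,1.5)/1000
print((r*1000).tolist())
for yy in(-.074,-.068,-.062,.062,.068,.074):
    print("y",yy,"front",prof(N-r[:,None]*ux+yy*uy).tolist(),"back",prof(N+r[:,None]*ux+yy*uy).tolist())
r=r+.038; print((r*1000).tolist())
for xx in(-.036,-.03,-.024,.024,.03,.036):
    print("x",xx,"pod",prof(N-r[:,None]*uy+xx*ux).tolist(),"end",prof(N+r[:,None]*uy+xx*ux).tolist())
```

```text
[28.0, 29.5, 31.0, 32.5, 34.0, 35.5, 37.0, 38.5, 40.0, 41.5, 43.0, 44.5, 46.0, 47.5, 49.0, 50.5]
y -0.074 front [93, 79, 60, 61, 85, 86, 58, 41, 22, 29, 96, 168, 176, 164, 122, 67] back [111, 106, 83, 76, 64, 45, 17, 9, 19, 49, 100, 150, 173, 179, 173, 173]
y -0.068 front [163, 163, 165, 168, 150, 104, 54, 40, 30, 33, 55, 70, 77, 93, 86, 63] back [167, 169, 171, 173, 152, 86, 12, 8, 19, 41, 46, 59, 81, 108, 131, 155]
y -0.062 front [161, 160, 161, 170, 160, 126, 68, 35, 25, 29, 49, 108, 154, 158, 119, 73] back [165, 167, 169, 171, 157, 105, 26, 7, 15, 44, 96, 148, 173, 179, 174, 174]
y 0.062 front [154, 153, 157, 161, 150, 107, 57, 30, 35, 36, 70, 128, 168, 166, 134, 82] back [157, 156, 158, 160, 139, 78, 21, 8, 20, 45, 85, 127, 157, 159, 161, 167]
y 0.068 front [154, 154, 158, 159, 142, 95, 42, 20, 35, 45, 65, 76, 100, 114, 104, 71] back [157, 155, 157, 162, 162, 123, 42, 8, 19, 32, 42, 57, 74, 90, 121, 150]
y 0.074 front [70, 66, 52, 36, 41, 38, 26, 35, 39, 39, 79, 130, 168, 168, 135, 79] back [35, 41, 54, 63, 47, 22, 7, 8, 12, 36, 78, 129, 158, 163, 164, 168]
[66.0, 67.5, 69.0, 70
[... 409 characters left out ...]
142, 87, 30, 16, 22, 50, 105, 161, 178, 176, 174, 174]
x -0.024 pod [161, 162, 163, 165, 162, 138, 52, 12, 34, 54, 68, 85, 80, 65, 68, 101] end [153, 153, 154, 163, 135, 76, 26, 15, 26, 48, 81, 140, 175, 177, 175, 175]
x 0.024 pod [164, 165, 167, 170, 183, 122, 14, 4, 45, 56, 78, 108, 120, 110, 78, 86] end [154, 155, 158, 165, 123, 60, 14, 7, 30, 50, 83, 144, 178, 176, 175, 175]
x 0.03 pod [168, 169, 172, 173, 183, 130, 32, 5, 39, 65, 104, 131, 124, 99, 71, 84] end [157, 155, 157, 165, 124, 66, 21, 12, 28, 62, 119, 166, 180, 176, 174, 174]
x 0.036 pod [106, 68, 56, 76, 79, 48, 17, 13, 44, 69, 105, 124, 108, 81, 74, 98] end [38, 81, 101, 75, 44, 21, 2, 13, 39, 41, 63, 136, 182, 177, 175, 173]
```

```bash
python3 steer.py '[[0.6,0.0018,0.0013,0.003,-0.004],[0.6,0,0,0.002,0],[0.6,0,0,0,0],[0.6,0,0,0,0],[0.6,0,0,0,0]]'
cat > chk.py <<'E'
from h import *
s=bot.sense();t=np.array(s["tcp_pos"])
a=-.396; ux=np.array([np.cos(a),np.sin(a),0]); uy=np.array([-np.sin(a),np.cos(a),0])
N=np.array([.4997,-.0603,0])
go((N[0],N[1],.049))
p,d=camrig.read_camera("top"); g=p.max(2).astype(np.float32); N[2]=t[2]-.0089
def prof(P):
    u=proj("top",P).astype(np.float32); return cv2.remap(g,u[:,0].copy(),u[:,1].copy(),cv2.INTER_LINEAR).ravel().astype(int)
r=np.arange(58,82,1.5)/1000; print("pod-end",(r*1000).tolist())
for x in(-.01,0,.01): print(prof(N-r[:,None]*uy+x*ux).tolist())
r=np.arange(26,40,1)/1000; print("sides",(r*1000).tolist())
for y in(-.04,-.045,-.05,-.055): print("F",prof(N-r[:,None]*ux+y*uy).tolist(),"B",prof(N+r[:,None]*ux+y*uy).tolist())
E
python3 chk.py
```

```text
time: 8.83
tcp_pos: [0.498, -0.0617, 0.0618]
tcp_rot: [-2.616, -1.74, 0.0]
ft_force: [0.5, -0.1, -1.7]
gripper_width: 0.78
grasp_force: 20.0
t 8.83 tcp [ 0.498  -0.0617  0.0618] ydeg -22.74 tilt [-0.0001  0.0001] q7 0.27 w 0.780 g 20.0 F [ 0.5 -0.1 -1.7]
[ 0.4997 -0.0603  0.049 ] tool d [0.002  0.001  0.0128] rows>=1
pod-end [58.0, 59.5, 61.0, 62.5, 64.0, 65.5, 67.0, 68.5, 70.0, 71.5, 73.0, 74.5, 76.0, 77.5, 79.0, 80.5]
[12, 10, 11, 24, 40, 55, 55, 52, 60, 91, 140, 162, 171, 171, 171, 172]
[8, 8, 12, 20, 31, 38, 40, 44, 61, 90, 143, 175, 172, 171, 171, 170]
[16, 13, 13, 18, 38, 57, 55, 54, 56, 95, 141, 170, 176, 174, 174, 174]
sides [26.0, 27.0, 28.0, 29.0, 30.0, 31.0, 32.0, 33.0, 34.0, 35.0, 36.0, 37.0, 38.0, 39.0]
F [14, 12, 10, 17, 25, 32, 34, 35, 47, 59, 71, 79, 84, 82] B [10, 9, 11, 19, 42, 66, 98, 130, 154, 165, 173, 173, 172, 172]
F [12, 12, 13, 14, 19, 24, 30, 36, 47, 62, 76, 80, 83, 87] B [7, 8, 9, 18, 30, 54, 89, 125, 147, 165, 175, 174, 174, 174]
F [10, 7, 7, 8, 18, 30, 37, 39, 44, 60, 73, 79, 81, 81] B [11, 7, 7, 18, 30, 61, 95, 125, 148, 167, 170, 168, 163, 164]
F [14, 12, 12, 14, 19, 27, 34, 43, 52, 59, 62, 61, 49, 39] B [13, 12, 14, 17, 20, 25, 29, 26, 20, 17, 23, 31, 63, 95]
```

```bash
python3 steer.py '[[0.6,0.0003,0.0007,0.003,0],[0.6,0,0,0.003,0],[0.6,0,0,0.003,0],[0.6,0,0,0.002,0],[0.6,0,0,0,0],[0.6,0,0,0,0]]'
python3 chk.py
```

```text
time: 9.38
tcp_pos: [0.4987, -0.0618, 0.0506]
tcp_rot: [-2.616, -1.739, 0.001]
ft_force: [0.6, -0.1, -1.7]
gripper_width: 0.778
grasp_force: 20.0
t 9.38 tcp [ 0.4987 -0.0618  0.0506] ydeg -22.76 tilt [-0.0005  0.    ] q7 0.29 w 0.778 g 20.0 F [ 0.6 -0.1 -1.7]
[ 0.4997 -0.0603  0.049 ] tool d [0.0018 0.0004 0.0016] rows>=1
pod-end [58.0, 59.5, 61.0, 62.5, 64.0, 65.5, 67.0, 68.5, 70.0, 71.5, 73.0, 74.5, 76.0, 77.5, 79.0, 80.5]
[10, 5, 5, 19, 37, 52, 54, 51, 60, 89, 145, 169, 172, 171, 170, 170]
[13, 13, 13, 20, 37, 44, 42, 45, 61, 99, 142, 174, 172, 171, 172, 171]
[11, 12, 12, 21, 37, 52, 53, 54, 68, 106, 159, 171, 173, 172, 172, 172]
sides [26.0, 27.0, 28.0, 29.0, 30.0, 31.0, 32.0, 33.0, 34.0, 35.0, 36.0, 37.0, 38.0, 39.0]
F [15, 10, 8, 11, 22, 31, 36, 42, 49, 60, 69, 96, 131, 157] B [11, 11, 11, 13, 22, 30, 68, 114, 149, 166, 182, 180, 174, 170]
F [13, 13, 13, 14, 20, 29, 37, 45, 55, 88, 128, 157, 164, 171] B [14, 12, 9, 14, 22, 39, 81, 123, 148, 170, 183, 178, 172, 170]
F [11, 12, 15, 19, 25, 29, 31, 42, 57, 73, 99, 133, 147, 149] B [16, 13, 12, 14, 16, 40, 72, 104, 132, 159, 166, 167, 156, 146]
F [13, 14, 15, 18, 24, 29, 33, 39, 50, 59, 56, 48, 41, 43] B [15, 12, 12, 15, 21, 31, 41, 43, 44, 41, 28, 16, 20, 28]
```

```bash
python3 steer.py '[[0.6,0,0,0.001,0],[0.6,0,0,0.0005,0],[0.6,0,0,0.0005,0],[0.6,0,0,0,0],[0.6,0,0,0,0]]'
```

```text
time: 9.85
tcp_pos: [0.4989, -0.0617, 0.0489]
tcp_rot: [-2.616, -1.74, -0.0]
ft_force: [-0.3, -0.3, 0.2]
gripper_width: 0.778
grasp_force: 20.0
```

```bash
python3 steer.py '[[0.8,0,0,0,0],[0.83,0,0,0,0],[0.86,0,0,0,0],[0.9,0,0,0,0],[0.9,0,0,0,0],[0.9,0,0,0,0]]'
python3 steer.py '[[0.9,0,0,-0.005,0],[0.9,0,0,-0.015,0],[0.9,0,0,-0.03,0],[0.9,0,0,-0.04,0],[0.9,0,0,-0.04,0],[0.9,0,0,-0.04,0],[0.9,0,0,0,0]]'
python3 -c "
from h import *
go((.462,-.181,.20))"
```

```text
time: 10.35
tcp_pos: [0.4989, -0.0617, 0.0488]
tcp_rot: [-2.616, -1.74, -0.0]
ft_force: [-0.5, -0.1, 0.3]
gripper_width: 0.889
grasp_force: 0.0
time: 10.93
tcp_pos: [0.503, -0.0635, 0.2256]
tcp_rot: [2.611, 1.735, 0.017]
ft_force: [1.7, -0.4, -0.8]
gripper_width: 0.9
grasp_force: 0.0
t 10.93 tcp [ 0.503  -0.0635  0.2256] ydeg -22.79 tilt [0.0127 0.001 ] q7 0.03 w 0.900 g 0.0 F [ 1.7 -0.4 -0.8]
[ 0.462 -0.181  0.2  ] tool d [-0.1244  0.0074  0.025 ] rows>=4
```

```bash
python3 steer.py '[[0.9,-0.0365,-0.004,0,0],[0.9,-0.0365,-0.004,0,0],[0.9,-0.0365,-0.004,0,0],[0.9,-0.0365,-0.004,0,0],[0.9,-0.0365,-0.004,0,0],[0.9,-0.0365,-0.004,0,0],[0.9,-0.0365,-0.004,0,0],[0.9,-0.0365,-0.004,0,0],[0.9,0,0,0,0]]'
python3 - <<'E'
from h import *
go((.462,-.181,.20))
ims=[]
for n in("top","scene"):
    p,d=camrig.read_camera(n); np.savez(f"pics/{n}5.npz",p=p,d=d)
    x0,y0=(228,135) if n=="scene" else (185,113)
    w,h=(85,80) if n=="scene" else (130,90)
    ims.append(cv2.resize(p[y0:y0+h,x0:x0+w],None,fx=6 if n=="top" else 4,fy=6 if n=="top" else 4,interpolation=cv2.INTER_CUBIC))
cv2.imwrite("pics/c5.png",ims[0])
E
```

```text
time: 11.68
tcp_pos: [0.351, -0.3257, 0.22]
tcp_rot: [2.624, 1.72, -0.003]
ft_force: [-0.3, -0.2, -0.1]
gripper_width: 0.899
grasp_force: 0.0
t 11.68 tcp [ 0.351  -0.3257  0.22  ] ydeg -23.52 tilt [ 0.0007 -0.004 ] q7 0.60 w 0.899 g 0.0 F [-0.3 -0.2 -0.1]
[ 0.462 -0.181  0.2  ] tool d [0.177  0.044  0.0195] rows>=5
```

View pics/c5.png

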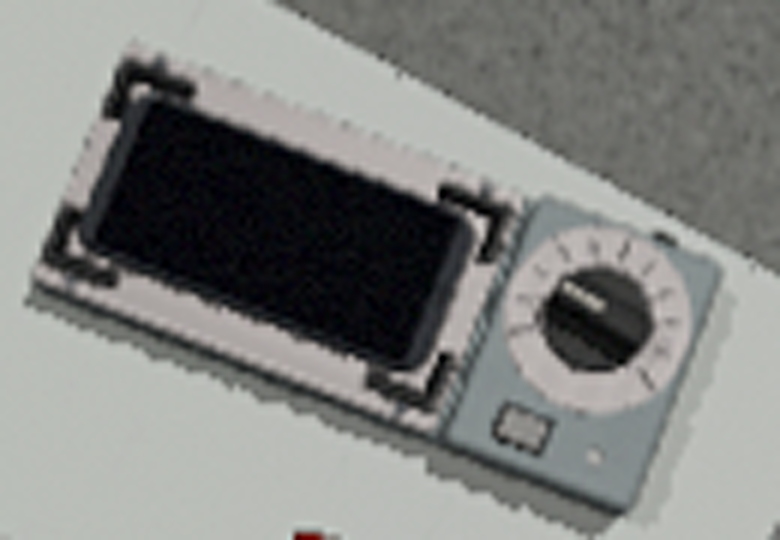

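The top crop shows the phone lying square inside the four locators, centred at about (280,230). The dial is at about (598,318), with its pointer tip at (562,287). Now I'll measure the dial.

```bash
cat > dial.py <<'E'
from h import *
import sys
def dial(p,verbose=1):
    a=-.396; x0,y0,x1,y1=264,145,306,188
    h=p[y0:y1,x0:x1].astype(int); m=np.zeros(p.shape[:2],np.uint8)
    m[y0:y1,x0:x1]=((h[...,2]-h[...,0]>0)&(h.min(2)>100))*255
    c=[c for c in blobs(m,15)]
    P=[]
    pts=np.vstack([k[:,0] for k in c]); W=plane("top",pts,.040)[:,:2]
    ctr=np.array([.464,-.183])
    for _ in range(20):
        # outer rim: keep hull points, algebraic circle fit
        H=cv2.convexHull((W[np.hypot(*(W-ctr).T)<.040]*1000).astype(np.float32))[:,0]/1000
        A=np.c_[2*H,np.ones(len(H))]; s=np.linalg.lstsq(A,(H**2).sum(1),rcond=None)[0]; ctr=s[:2]; r=np.sqrt(s[2]+ctr@ctr)
    return ctr,r
def bar(p,ctr,z=.067):
    # white line pixels within knob
    K=proj("top",[ctr[0],ctr[1],.055])[0]; v,u=np.mgrid[0:384,0:512]
    g=p.min(2).astype(float); k=np.hypot(u-K[0],v-K[1])<10.5
    b=k&(g>85); W=plane("top",np.c_[u[b],v[b]],z)[:,:2]; w=g[b]-85
    mu=(W*w[:,None]).sum(0)/w.sum(); D=(W-mu)*np.sqrt(w)[:,None]; e=np.linalg.svd(D)[2][0]
    rel=mu-ctr
    if e@rel<0: e=-e
    return b.sum(),mu,rel,np.degrees(np.arctan2(e[1],e[0])),np.degrees(np.arctan2(rel[1],rel[0]))
E
python3 - <<'E'
from dial import *
p=np.load("pics/top5.npz")["p"]; c,r=dial(p); print(c,r); 
N=np.array([.4997,-.0603]);a=-.396;d=c-N;print("in preheater axes",d@[np.cos(a),np.sin(a)],d@[-np.sin(a),np.cos(a)])
for z in(.046,.067): print(bar(p,c,z))
x=np.load("pics/top5.npz")["d"]; f=dark(p,(205,132,255,170),40); q=depthpts("top",x,f); A=np.c_[q[:,:2]-q[:,:2].mean(0),np.ones(len(q))]; print("phone plane",np.linalg.lstsq(A,q[:,2],rcond=None)[0])
# strokes: dark pixels in scale ring, world angle about c
th=np.radians(np.arange(0,360,3)); best=[]
for rr in(.026,.029,.032):
    P=np.c_[c[0]+rr*np.cos(th),c[1]+rr*np.sin(th),0*th+.04]; u=proj("top",P).astype(np.float32)
    v=cv2.remap(p.max(2).astype(np.float32),u[:,0].copy(),u[:,1].copy(),cv2.INTER_LINEAR).ravel()
    mn=[(int(np.degrees(th[i])),int(v[i])) for i in range(len(th)) if v[i]<v[i-1] and v[i]<=v[(i+1)%len(th)] and v[i]<165]; print(rr,mn)
E
```

```text
[ 0.46415567 -0.18505011] 0.037932221691645465
in preheater axes 0.015326380067524771 -0.12880641224934025
(np.int64(126), array([ 0.47276005, -0.19415216]), array([ 0.00860438, -0.00910205]), np.float64(38.3650185096601), np.float64(-46.60995169623088))
(np.int64(126), array([ 0.46929908, -0.19175244]), array([ 0.00514341, -0.00670233]), np.float64(-141.63498149033992), np.float64(-52.497149004425246))
phone plane [ 0.0038092  -0.00244634  0.04119934]
0.026 [(6, 142), (33, 158), (87, 89), (117, 160), (213, 131), (237, 149), (264, 154), (291, 153), (318, 151), (342, 137)]
0.029 [(9, 152), (29, 146), (54, 154), (78, 160), (96, 138), (210, 136), (342, 129)]
0.032 [(29, 149), (54, 162), (75, 154), (96, 150), (210, 143), (342, 156)]
```

```bash
sed -i 's/<10.5/<8.3/' dial.py
python3 - <<'E'
from dial import *
p=np.load("pics/top5.npz")["p"]; c=np.array([.4637,-.1814]); G=p.max(2).astype(np.float32)
def st(c,cen):
    o=[]
    for k in cen:
        th=np.radians(np.arange(k-11,k+11.1,1)); v=0
        for rr in(.027,.029,.031,.033):
            u=proj("top",np.c_[c[0]+rr*np.cos(th),c[1]+rr*np.sin(th),0*th+.04]).astype(np.float32)
            v=v+cv2.remap(G,u[:,0].copy(),u[:,1].copy(),cv2.INTER_CUBIC).ravel()
        w=np.clip(np.percentile(v,70)-v,0,None)**2; o.append((w*np.degrees(th)).sum()/w.sum())
    return np.array(o)
k=97.3-24*np.arange(11)
for _ in range(4):
    m=st(c,k); e=np.radians(m-k)*.030; T=np.c_[-np.sin(np.radians(k)),np.cos(np.radians(k)),np.full(11,.030)]
    s=np.linalg.lstsq(T,e,rcond=None)[0]; print((m-k).round(1),s[:2]*1000,np.degrees(s[2])); c=c+s[:2]
print(c)
N=np.array([.4997,-.0603]);a=-.396;d=c-N;print("in preheater axes",d@[np.cos(a),np.sin(a)],d@[-np.sin(a),np.cos(a)])
for z in(.046,.067): print(bar(p,c,z))
go((c[0],c[1],.12))
E
```

```text
[-0.1  0.  -1.4 -1.3 -1.8 -1.8 -0.5 -0.4  1.   0.3  0.8] [ 0.07692342 -0.73548827] -0.04664426729009408
[-0.2  0.5 -0.3  0.1 -0.3 -0.6  0.5  0.1  0.8 -0.5 -0.5] [0.02746341 0.04244909] -0.05771665689771223
[-0.1  0.6 -0.3 -0.  -0.3 -0.7  0.4  0.   0.7 -0.5 -0.4] [-0.00721605 -0.00760641] -0.0510826996725076
[-0.1  0.6 -0.3 -0.  -0.3 -0.6  0.4  0.   0.8 -0.5 -0.4] [0.00090124 0.00061362] -0.05362866165660683
[ 0.46379807 -0.18210003]
in preheater axes 0.013858522998933177 -0.12622257151760355
(np.int64(30), array([ 0.47484629, -0.18207106]), array([1.10482226e-02, 2.89699351e-05]), np.float64(-88.09436938541558), np.float64(0.1502369443993398))
(np.int64(30), array([ 0.47133515, -0.17996186]), array([0.00753708, 0.00213817]), np.float64(91.90563061458447), np.float64(15.837952677752925))
t 11.78 tcp [ 0.355  -0.3202  0.2191] ydeg -23.05 tilt [0.0005 0.0002] q7 0.60 w 0.898 g 0.0 F [ 0.1  0.8 -0.2]
[ 0.4638 -0.1821  0.12  ] tool d [0.1696 0.046  0.0992] rows>=5
```

```bash
sed -i 's/\.055\]/.064]/;s/<8.3/<7.2/' dial.py
python3 - <<'E'
from dial import *
p=np.load("pics/top5.npz")["p"]; c=np.array([.4638,-.1821])
for z in(.046,.067): print(bar(p,c,z), plane("top",[(278.3,160.5),(285.8,163.8)],z)-np.r_[c,0])
K=proj("top",[[c[0],c[1],.064]])[0];print(K); x,y=K.astype(int); print(p.min(2)[y-9:y+9,x-10:x+10])
E
```

```text
(np.int64(21), array([ 0.47279915, -0.18022048]), array([0.00899915, 0.00187952]), np.float64(-73.75302476018629), np.float64(11.796943431460866)) [[ 0.01117647  0.01356732  0.046     ]
 [ 0.00318972 -0.00338148  0.046     ]]
(np.int64(21), array([ 0.46933724, -0.17815578]), array([0.00553724, 0.00394422]), np.float64(106.24697523981379), np.float64(35.46259385748542)) [[ 0.0076622   0.01535096  0.067     ]
 [-0.0001325  -0.00119027  0.067     ]]
[285.13596138 163.96477504]
[[174 175 168 132 154 181 179 175 142 128 176 176 178 157 109 181 174 176
  171 149]
 [176 173 173 156 133 182 180 177 163 145 179 178 172 117 143 176 176 175
  176 172]
 [175 172 177 174 145 168 182 181 176 147 159 164 180 141 173 176 175 173
  160 164]
 [175 175 180 180 177 174 141 128 122  99 101 108 143 155 163 178 172 154
  138 172]
 [144 163 177 156 125 121  65  49  54  55  53  54  77 107 112 165 171 135
  166 177]
 [160 173 175  94  67  37  37  38  50  59  55  57  54  54  66 109 145 170
  179 178]
 [177 178 141  77 156 112  44  43  39  40  50  60  57  59  52  57  92 151
  181 178]
 [180 156  69  61 124 126 
[... 209 characters left out ...]
  59  67
  121 169]
 [ 75  23  15   7  13  18  26  37  85 124  94  52  54  48  43  39  48  66
  117 182]
 [ 69  17  21  18  15   0   2  12  34  42  52  52  53  53  50  48  41  42
   98 183]
 [ 86  28  21  18  20  23  14   8  19  25  37  52  59  56  54  53  46  40
   74 152]
 [ 90  36  43  15  12  23  19  12   9  12  17  34  45  55  58  52  53  45
   62 139]
 [ 86  52  54  43  46  18  18  19  19   9  11  10  19  38  51  55  51  43
   82 161]
 [155  46  51  57  54  49  45  16  22  19  20  12  10  17  26  43  48  52
  126 167]
 [175  75  53  56  56  59  58  45  16  20  20  19  12   8  10  16  38  99
  156 149]
 [179 149  55  34  58  58  53  56  49  47  16  19  23  12  11  16  75 151
  162 133]]
```

```bash
cat > ptr.py <<'E'
from dial import *
c=np.array([.4638,-.1821])
def ptr(p):
    # bright blob nearest the knob centre, separated from the scale ring
    K=proj("top",[[c[0],c[1],.067]])[0]; v,u=np.mgrid[0:384,0:512]
    g=cv2.resize(p.min(2)[135:195,255:315],None,fx=4,fy=4,interpolation=cv2.INTER_CUBIC)
    n,L,S,_=cv2.connectedComponentsWithStats((g>88).astype(np.uint8))
    best=None
    for i in range(1,n):
        if 20<S[i,4]<900 and max(S[i,2],S[i,3])<60:
            b=L==i; yy,xx=np.nonzero(b); uv=np.c_[(xx+.5)/4-.5+255,(yy+.5)/4-.5+135]; m=uv.mean(0)
            dd=np.hypot(*(m-K)); 
            if best is None or dd<best[0]: best=(dd,uv,S[i])
    W=plane("top",best[1],.067)[:,:2]; mu=W.mean(0); e=np.linalg.svd(W-mu,full_matrices=False)[2][0]
    if e@(mu-c)<0: e=-e
    ang=np.degrees(np.arctan2(e[1],e[0])); s=(W-mu)@e; tip=mu+e*s.max()-c; a2=np.degrees(np.arctan2(*tip[::-1])); mc=mu-c; a3=np.degrees(np.arctan2(*mc[::-1]))
    print("px",best[2],"len",np.ptp(s).round(4),"line deg %.1f tip deg %.1f mid deg %.1f r %.4f"%(ang,a2,a3,np.hypot(*tip)),"scale(line,tip)",((97.3-np.array([ang,a2]))%360/2.4).round(1))
if __name__=="__main__":
    p,d=camrig.read_camera("top"); np.savez("pics/toplast.npz",p=p,d=d); cv2.imwrite("pics/toplast.png",cv2.resize(p[110:205,180:312],None,fx=6,fy=6,interpolation=cv2.INTER_CUBIC)); ptr(p)
E
python3 ptr.py
```

```text
px [ 95  99  29  21 245] len 0.0178 line deg 57.4 tip deg 59.1 mid deg 60.8 r 0.0179 scale(line,tip) [16.6 15.9]
```

```bash
python3 steer.py '[[0.45,0.0283,0.0077,0,0],[0.45,0.0283,0.0077,0,0],[0.45,0.0283,0.0077,0,0],[0.45,0.0283,0.0077,0,0],[0.45,0.0283,0.0077,0,0],[0.45,0.0283,0.0077,0,0],[0.45,0,0,0.033,0],[0.45,0,0,0.033,0],[0.45,0,0,0.033,0],[0.45,0,0,0,0.08],[0.45,0,0,0,0.075],[0.45,0,0,0,0]]'
python3 steer.py '[[0.45,0,0,0,0]]' >/dev/null; python3 -c "
from h import *
go((.4638,-.1821,.063))"
```

```text
time: 12.83
tcp_pos: [0.465, -0.1777, 0.1189]
tcp_rot: [-2.74, -1.535, 0.003]
ft_force: [-0.6, -0.2, -0.4]
gripper_width: 0.448
grasp_force: 0.0
t 12.92 tcp [ 0.4653 -0.1782  0.1196] ydeg -31.33 tilt [-0.0005  0.0002] q7 0.31 w 0.454 g 0.0 F [ 0.6 -0.1 -0.3]
[ 0.4638 -0.1821  0.063 ] tool d [-0.0041  0.0008  0.0566] rows>=2
```

```bash
python3 steer.py '[[0.45,-0.0041,0.0008,0.01,0],[0.45,0,0,0.015,0],[0.45,0,0,0.015,0],[0.45,0,0,0.01,0],[0.45,0,0,0.0055,0],[0.45,0,0,0,0],[0.45,0,0,0,0]]'
python3 -c "
from h import *
go((.4638,-.1821,.063))"
python3 steer.py '[[0.2,0,0,0,0],[0.1,0,0,0,0],[0.05,0,0,0,0],[0.05,0,0,0,0],[0.05,0,0,0,0],[0.05,0,0,0,0],[0.05,0,0,0,0]]' 25
python3 -c "
from h import *
go((.4638,-.1821,.063))
s=bot.sense();print(s['wrist_torque'])"
```

```text
time: 13.5
tcp_pos: [0.4633, -0.184, 0.0644]
tcp_rot: [2.743, 1.532, 0.0]
ft_force: [-0.1, 0.5, -0.3]
gripper_width: 0.446
grasp_force: 0.0
t 13.50 tcp [ 0.4633 -0.184   0.0644] ydeg -31.62 tilt [ 0.0001 -0.    ] q7 0.40 w 0.446 g 0.0 F [-0.1  0.5 -0.3]
[ 0.4638 -0.1821  0.063 ] tool d [ 0.0019 -0.0006  0.0014] rows>=1
time: 14.08
tcp_pos: [0.462, -0.1829, 0.0643]
tcp_rot: [-2.74, -1.53, 0.001]
ft_force: [-4.2, 2.0, 4.3]
gripper_width: 0.15
grasp_force: 25.0
t 14.08 tcp [ 0.462  -0.1829  0.0643] ydeg -31.62 tilt [-0.0023  0.0028] q7 0.40 w 0.150 g 25.0 F [-4.2  2.   4.3]
[ 0.4638 -0.1821  0.063 ] tool d [0.0016 0.0011 0.0013] rows>=1
[ 0.42340532  0.90515453 -0.04388308]
```

```bash
python3 steer.py '[[0.05,0.001,-0.001,0,0],[0.05,0,0,0,0.1],[0.05,0,0,0,0.1],[0.05,0,0,0,0.1],[0.05,0,0,0,0.1],[0.05,0,0,0,0.1],[0.05,0,0,0,0.1],[0.05,0,0,0,0.1],[0.05,0,0,0,0.1],[0.05,0,0,0,0.1],[0.05,0,0,0,0.1],[0.05,0,0,0,0]]' 30
python3 steer.py '[[0.05,0,0,0,0]]' >/dev/null
python3 -c "
from h import *
go((.4638,-.1821,.063))
s=bot.sense();print(s['wrist_torque'])"; python3 ptr.py
```

```text
time: 15.08
tcp_pos: [0.4615, -0.182, 0.0643]
tcp_rot: [-3.14, -0.024, 0.004]
ft_force: [-4.6, 2.7, 6.5]
gripper_width: 0.148
grasp_force: 30.0
t 15.17 tcp [ 0.4615 -0.182   0.0643] ydeg -88.94 tilt [-0.0026  0.0013] q7 -0.38 w 0.148 g 30.0 F [-4.5  2.4  5.8]
[ 0.4638 -0.1821  0.063 ] tool d [0.0023 0.0001 0.0013] rows>=1
[ 0.37567436  1.16305213 -0.06607003]
px [109 209  16  16 199] len 0.0092 line deg -129.2 tip deg 178.4 mid deg 174.5 r 0.0592 scale(line,tip) [ 94.4 116.2]
```

```bash
python3 steer.py '[[0.05,0,0,0,0.12],[0.05,0,0,0,0.12],[0.05,0,0,0,0.12],[0.05,0,0,0,0.12],[0.05,0,0,0,0.12],[0.05,0,0,0,0.12],[0.05,0,0,0,0.12],[0.05,0,0,0,0.12],[0.05,0,0,0,0.12],[0.05,0,0,0,0.12],[0.05,0,0,0,0.1],[0.05,0,0,0,0]]' 30
python3 steer.py '[[0.05,0,0,0,0],[0.05,0,0,0,0]]' >/dev/null
python3 -c "
from h import *
go((.4638,-.1821,.063))"
```

```text
time: 16.22
tcp_pos: [0.4622, -0.1811, 0.0643]
tcp_rot: [-2.515, 1.88, 0.005]
ft_force: [-2.4, 3.3, 7.1]
gripper_width: 0.148
grasp_force: 30.0
t 16.38 tcp [ 0.4622 -0.1811  0.0643] ydeg -163.38 tilt [-0.0015  0.0034] q7 -1.58 w 0.152 g 30.0 F [-3.4  4.6  5.9]
[ 0.4638 -0.1821  0.063 ] tool d [ 0.0014 -0.0012  0.0013] rows>=1
```

```bash
python3 steer.py '[[0.05,0,0,0,0.09],[0.05,0,0,0,0.09],[0.05,0,0,0,0.09],[0.05,0,0,0,0.07],[0.05,0,0,0,0],[0.05,0,0,0,0],[0.05,0,0,0,0]]' 30
python3 -c "
from h import *
go((.4638,-.1821,.063))"
```

```text
time: 16.97
tcp_pos: [0.4625, -0.1811, 0.0643]
tcp_rot: [-2.164, 2.275, 0.005]
ft_force: [-2.6, 2.9, 5.8]
gripper_width: 0.145
grasp_force: 30.0
t 16.97 tcp [ 0.4625 -0.1811  0.0643] ydeg 177.15 tilt [-0.0009  0.0033] q7 -1.91 w 0.145 g 30.0 F [-2.6  2.9  5.8]
[ 0.4638 -0.1821  0.063 ] tool d [ 0.001  -0.0013  0.0013] rows>=1
```

```bash
python3 steer.py '[[0.05,0,0,0,0.03],[0.05,0,0,0,0],[0.05,0,0,0,0],[0.05,0,0,0,0]]' 30
python3 -c "
from h import *
go((.4638,-.1821,.063))"
```

```text
time: 17.3
tcp_pos: [0.4626, -0.1811, 0.0643]
tcp_rot: [-2.13, 2.307, 0.005]
ft_force: [-2.1, 4.6, 5.7]
gripper_width: 0.145
grasp_force: 30.0
t 17.30 tcp [ 0.4626 -0.1811  0.0643] ydeg 175.44 tilt [-0.0009  0.0033] q7 -1.94 w 0.145 g 30.0 F [-2.1  4.6  5.7]
[ 0.4638 -0.1821  0.063 ] tool d [ 0.0009 -0.0013  0.0013] rows>=1
```

```bash
python3 steer.py '[[0.2,0,0,0,0],[0.35,0,0,0,0],[0.45,0,0,0,0],[0.45,0,0,0,0],[0.45,0,0,-0.02,0],[0.45,0,0,-0.04,0],[0.45,0,0,-0.04,0],[0.45,0,0,-0.04,0],[0.45,0,0,0,0]]'
python3 steer.py '[[0.45,0.031,0.0176,0,0],[0.45,0.031,0.0176,0,0],[0.45,0.031,0.0176,0,0],[0.45,0.031,0.0176,0,0],[0.45,0.031,0.0176,0,0],[0.45,0,0,0,0],[0.45,0,0,0,0]]'
python3 ptr.py
```

```text
time: 18.05
tcp_pos: [0.4665, -0.1859, 0.2117]
tcp_rot: [-2.122, 2.301, -0.017]
ft_force: [0.2, -1.1, 0.1]
gripper_width: 0.443
grasp_force: 0.0
time: 18.63
tcp_pos: [0.3608, -0.3319, 0.2045]
tcp_rot: [-2.123, 2.315, -0.001]
ft_force: [0.6, -0.3, -0.4]
gripper_width: 0.449
grasp_force: 0.0Traceback (most recent call last):
  File "ptr.py", line 19, in <module>
    p,d=camrig.read_camera("top"); np.savez("pics/toplast.npz",p=p,d=d); cv2.imwrite("pics/toplast.png",cv2.resize(p[110:205,180:312],None,fx=6,fy=6,interpolation=cv2.INTER_CUBIC)); ptr(p)
                                                                                                                                                                                   ~~~^^^
  File "ptr.py", line 14, in ptr
    W=plane("top",best[1],.067)[:,:2]; mu=W.mean(0); e=np.linalg.svd(W-mu,full_matrices=False)[2][0]
                  ~~~~^^^
TypeError: 'NoneType' object is not subscriptable
```

View pics/toplast.png

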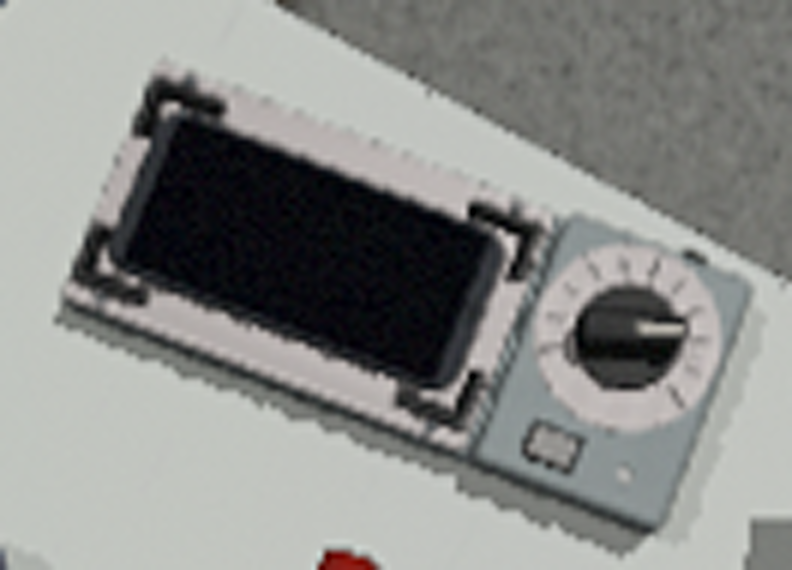

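The top view shows the phone still square in its pocket. The pointer line runs from about (638,329) to (685,328), towards the third stroke past 50. I'll measure its angle.

Run:
```python
from dial import *
p=np.load("pics/toplast.npz")["p"]; c=np.array([.4638,-.1821]); g=p.min(2).astype(float)
R=[]
for u in range(286,294):
    col=g[159:170,u]; w=np.clip(col-75,0,None); v=(w*np.arange(159,170)).sum()/w.sum(); R.append((u,v)); 
print(np.round(R,2).tolist()); print(g[159:170,284:298].astype(int))
W=plane("top",R,.067)[:,:2]; e=np.polyfit(W[:,1],W[:,0],1)[0]; a=np.degrees(np.arctan2(-1,-e)); print("line deg",a,"scale",(97.3-a)/2.4)
for w in W[-3:]-c: print(w*1000,(97.3-np.degrees(np.arctan2(w[1],w[0])))%360/2.4)
```

```text
[[286.0, 164.0], [287.0, 164.29], [288.0, 164.36], [289.0, 164.32], [290.0, 163.16], [291.0, 162.24], [292.0, 161.49], [293.0, 162.42]]
[[ 59  60  59  59  59  77 119 154 176 186 186 182 182 183]
 [ 65  64  63  61  64  61  62 108 174 189 187 186 183 187]
 [ 44  50  49  48  55  55  52  77 150 193 182 150 150 172]
 [ 46  48  42  37  43  43  38  44  92 134 133 150 171 178]
 [ 57  64  91  87  78  39  37  32  34  30 100 180 187 187]
 [ 57  68 124 170 167 165 166 168 164 152 103 189 187 184]
 [ 52  59  91 136 133 132 133 136 133 117  95 182 188 185]
 [ 36  38  39  35  38  38  40  41  41  62 124 152 141 153]
 [ 15  13  21   9  15  20  16  16  17  79 166 162 164 168]
 [  9  10  11  12   9   5   2  14  38 108 175 174 186 184]
 [ 12  12  12  18  12  17  12  16  72 138 173 168 175 186]]
line deg -69.81419265271225 scale 69.63091360529677
[  3.15135084 -12.95288131] 72.34415766849321
[  4.79776756 -15.2524717 ] 70.76611697385081
[  2.65270336 -17.4208741 ] 74.43416298507101
```

Run:
```python
from h import *
c=np.array([.4638,-.1821])
W=plane("top",[(286.5,164.15),(292.8,164.42)],.067)[:,:2]; d=W[1]-W[0]
print("line deg",np.degrees(np.arctan2(d[1],d[0])),"tip deg",np.degrees(np.arctan2(*(W[1]-c)[::-1])),(W-c)*1000)
s=np.load("pics/scene0.npz")["p"]; p,_=camrig.read_camera("scene")
x0,y0=185,135;print("bottle diff",np.abs(p[y0:y0+45,x0:x0+20].astype(int)-s[y0:y0+45,x0:x0+20]).mean())
go((0.36,-.33,.2))
```

```text
line deg -93.66478056576963 tip deg -96.30087856014842 [[ -0.95454505  -2.73055866]
 [ -1.85664773 -16.81494083]]
bottle diff 8.67962962962963
t 18.73 tcp [ 0.3631 -0.3295  0.204 ] ydeg 175.40 tilt [0.0001 0.0007] q7 -2.07 w 0.447 g 0.0 F [ 0.4 -0.1 -0.3]
[ 0.36 -0.33  0.2 ] tool d [0.0008 0.003  0.004 ] rows>=1
```

Run:
```python
from h import *
a=np.load("pics/top0.npz")["p"]; b=np.load("pics/toplast.npz")["p"]
for p in(a,b):
    h=p[190:222,155:190].astype(int); m=(h[...,0]-h[...,2])>70; v,u=np.nonzero(m); print(m.sum(),u.mean()+155,v.mean()+190)
print(sign_off())
```

```text
109 165.8348623853211 203.88073394495413
117 166.1196581196581 204.1196581196581
the job is handed in; nothing more can be done
None
```

The job is handed in at about 19 s: the phone lies flat and square, screen up, in the preheater pocket, the dial reads about 80 (79.6 to 80.7 from the camera), and the bottle is still standing in its place.

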